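# Press and slide the sample carrier under the leaf springs of the reader dock

### The arm

A 6-joint arm with a two-finger parallel gripper is mounted at the origin on a cart in front of the work surface, level with it; the furniture and walls round the work are solid. World frame = base frame: x ahead of the robot, y to its left, z up, the work surface at z = 0. Lengths are in m, angles in degrees, forces in N, time in s.
With the tool pointing down it reaches from about 0.325 to 0.9 m from the base axis. Payload 6.1 kg.
Tool frame: the origin (TCP) lies on the centre line of the jaws, within the pads' length; the fingertips stand 25 mm ahead of it and the grasp point (between the pads) lies 6 mm ahead of it (tip_reach is the distance from the TCP to the fingertips, in m); x points along the fingers, z is the direction in which the jaws open and shut, and the axes are right-handed (so a half turn about x gives the same grasp; the last joint's range is limited). The gripper opens to 87 mm and grips with 3 to 60 N. Pads are 19 mm wide; open, the fingers measure 117 mm over their backs; the gripper's body (75 mm by 190 mm) begins 51 mm behind the grasp point.
Start: joints at [63.936, 12.628, 87.462, -0, 79.91, -7.225], TCP at [0.202, 0.592, 0.248] pointing down, gripper open.
Joint ranges: [-170.65, 170.65], [-52.31, 119.04], [5.05, 147.46], [-71.25, 251.25], [11.57, 151.72], [-153.62, 153.62]. Speed limits (degrees/s): [147.25, 147.25, 172.46, 180, 180, 180].

### API

Orientations are given as [roll, pitch, yaw] about the fixed x, y, z axes, in that order (R = Rz(yaw) Ry(pitch) Rx(roll)).
In Python, from workcell import * gives the robot as it stands. The module is installed in compiled form; this text tells all that it offers.
- The arm moves only by the tool servo_tool, never from a script. Its argument "commands" is a list of rows, each an object of numbers: "wx", "wy", "wz": the turn, a rotation vector about the tool's x, y, z in rad; "dx", "dy", "dz": the shift along the tool's x, y, z in mm; "fingers": the opening in per cent of the stroke, from 0 (shut) to 100 (fully open). A call has 1 to 12 rows; each row shifts and turns the commanded pose from where the row before left it, along the tool's axes as they then stand; what a row does not reach is not made up. A row lasts 1/8 s, in which the tool goes at most 62.5 mm and 10.7 degrees, less where a joint would pass 70% of its speed; a pose out of reach is approached as far as the arm can. A call with a gripper value outside its range is refused whole. The fingers move at their own pace and stop on an object; "squeeze" is the grip in N (left out, the last holds). Time passes only in rows, so rows that do not move let the fingers close. It gives the time, the measured TCP pose, the force and the opening at its end, in the units of the state.
- read_state(): the state, without advancing time (a new reading comes with each control period).
- snapshot(name): name is "scene" or "top" or "wrist"; returns (picture, depth): 384x512x3 uint8, blue, green, red; 384x512 float32, m along the optical axis (not along the pixel's ray), 0 where there is no reading.
- camera_params(name): a dict with "intrinsics" (3x3 intrinsics, pixels), "extrinsics" (4x4, takes a point from camera to world coordinates); the wrist camera has in their place "hand_eye" (4x4, takes a point from camera to tool coordinates, whose origin is the TCP and whose axes are the tool frame's). Camera axes: x right, y down, z forward; pixel columns grow to the right and rows downward; lengths in m; the calibration is good to about 2 mm. A picture is of the moment at which its call begins: read the wrist's pose just before it. camera_params takes no time and is no camera call.
- hand_in(): hands the job in, once; it reports no verdict.
The state is a dict: "clock": time; "q": joint angles; "qvel": joint speeds; "effort": joint torques, N m; "position": TCP position; "tool_rot": TCP orientation; "ft_force": force on the tool from outside, world axes, zero at the start; "ft_torque": the same for the moment, N m; "gripper_width": opening from 0.0 (shut) to 1.0 (fully open).
Only numpy, scipy, OpenCV 4.12 (cv2) and the standard library are available. Lean on these libraries where they do the work, as an engineer would, in place of code of your own. Each camera call takes 0.05 s, during which the arm holds its last target. There are 200 camera calls.

### The job

Load the orange sample carrier into the reader dock: press it down hard with the fingertips (it has a grooved thumb pad with a rib to push on) until the spring platform beneath it is fully down and, still pressing, slide it under the two leaf springs until it stands fully home against the white reader head and the platform has popped up behind it. Only press and push the carrier, never lift it; leave the vial, stopper, petri dish and marker alone, and end clear of everything.

Things in the scene. Friction and masses are not known exactly. Their poses are not given: they have to be found in the camera images.
- dock: fixed reader dock, grey foot plate 290 x 122 mm; origin on the worktop under the middle of the platform's place; x axis = sliding direction, towards the white reader head, z up. In its frame: spring platform x = -45 to 40 mm, top z = 16 mm up, 8 mm when down; fixed floor from x = 41 mm, top z = 8 mm; grey side rails, inner faces y = +-45 mm, 22 mm high (32 mm from x = 58 on)
- gate (a point): point midway between the two blue rigid lips (dock x = 64 mm, y = 0, z = 22.5 mm, the height of their undersides). Lips x = 58 to 70 mm; they block the carrier unless it is pressed down. Between lips, and between the springs behind them, the slot is open to y = +-28 mm, so a finger can pass
- stop (a point): foot of the white reader head's face, the stop (dock x = 136 mm, y = 0, z = 8 mm); the head is 62 x 118 mm and stands 45 mm above the worktop. A tall reagent shelf with an upright stands to the right of the dock and beyond it (y below -0.15 m, x above 0.5 m): an arm swinging in from the right must first be drawn in
- platform (a joint): spring platform, m: 0 up, 0.008 fully down (level with the fixed floor); the spring resists with 7 N at first and 12 N at the bottom; carrier and track are slippery (friction about 0.2), it slides easily once it is down
- spring_left (a joint): left leaf spring (steel, 11 mm wide, hinged just behind the blue lip at x = 71 mm, y = +34 mm, tip at x = 105 mm), rad: 0 hanging down, about 0.12 to 0.16 when it lies on the carrier; presses with about 4 N
- spring_right (a joint): the same on the right, y = -34 mm
- carrier: loose orange plate 90 (x) x 86 (y) x 12 mm, 0.2 kg; origin: centre of its underside; axes as the dock's, round sample window to the head. Thumb pad: grooved top (z = 12 mm), x = -45 to -7 mm in the middle; ahead of it a rib 36 mm across, 6 mm high, rear face x = -7 mm, to push on. Starts on the raised platform. Fully home its origin is at x = 91, z = 8 mm in the dock's frame
- vial: amber glass vial, 42 mm across, 87 mm high, standing left of the dock; origin under its centre; leave it alone
- stopper: red rubber stopper, 28 mm across, 27 mm high, left of the dock; origin under its centre; leave it alone
- petri: petri dish, 61 mm across, 14 mm high, right of the dock; origin under its centre; leave it alone
- pen: blue and white marker pen, 136 mm long, 12 mm thick, lying right of the dock; origin under its centre; leave it alone
Mind the look-alikes: they are no part of the job. There is more than one size of the carrier; the job needs the larger.

How it is judged:
By the outcome, as a careful person would: the job done as asked, in the order asked, and still so for the second after the job is handed in, with the robot touching nothing.
It also fails if it takes over 43 s, if anything falls off the work surface, if the arm or the gripper's body presses on something with over 40 N, if the wrist force passes 120 N, or if a joint passes its speed limit or range.

## Working session

There is one attempt and no reset: what is moved stays moved. The work goes in short steps, Python scripts to look and compute and a tool call to move; the robot and the scene stay as the last step left them, time stands still between calls to the robot, and variables do not carry over. Pictures are saved under pics/ and viewed, about 8 in all and at most 12, crops included, and the job is handed in when it is done.

Besides the shell and the picture viewer there is one more tool, called by a JSON object that holds its "op" and its "data". servo_tool: Moves the arm, as the interface text tells. Its arguments: {"type":"object","properties":{"commands":{"type":"array","items":{"type":"object","properties":{"wx":{"type":"number"},"wy":{"type":"number"},"wz":{"type":"number"},"dx":{"type":"number"},"dy":{"type":"number"},"dz":{"type":"number"},"fingers":{"type":"number"}}}},"squeeze":{"type":"number"}},"required":["commands"]}

```bash
mkdir -p pics; cat > h.py <<'E'
from workcell import *
import numpy as np, cv2
from scipy.spatial.transform import Rotation as R
def rot(s): return R.from_euler('xyz',s['tool_rot'],degrees=True).as_matrix()
def cam(name,s=None):
    p=camera_params(name); K=np.array(p['intrinsics'])
    if name=='wrist':
        T=np.eye(4);T[:3,:3]=rot(s);T[:3,3]=s['position'];E=T@np.array(p['hand_eye'])
    else: E=np.array(p['extrinsics'])
    return K,E
def toplane(K,E,uv,z):
    uv=np.atleast_2d(uv).astype(float)
    d=(E[:3,:3]@np.linalg.inv(K)@np.c_[uv,np.ones(len(uv))].T).T
    o=E[:3,3]; return o+d*((z-o[2])/d[:,2])[:,None]
def proj(K,E,P):
    P=np.atleast_2d(P); c=(P-E[:3,3])@E[:3,:3]; q=c@K.T; return q[:,:2]/q[:,2:]
def pts(K,E,dep):
    v,u=np.indices(dep.shape); d=np.stack([u,v,np.ones_like(u)],-1)@np.linalg.inv(K).T*dep[...,None]
    return d@E[:3,:3].T+E[:3,3]
E
python3 - <<'E'
from h import *
s=read_state();print(s)
ims=[]
for n in('scene','top'):
    im,d=snapshot(n);K,E=cam(n);np.savez('pics/'+n,im=im,d=d,K=K,E=E);cv2.imwrite(f'pics/{n}0.png',im);print(n,K,E)
print(camera_params('wrist'))
E
```

```text
{'clock': 0.0, 'q': array([ 6.39369885e+01,  1.26763393e+01,  8.75276110e+01,  5.58574418e-04,
        7.99100589e+01, -7.22401588e+00]), 'qvel': array([-0.05655615, -0.02829253, -0.0472884 , -0.0012618 , -0.17259548,
        0.08415778]), 'effort': array([-1.40776120e-05, -4.94607460e+01, -3.87389231e+01,  6.99878857e-02,
        5.69444359e-02, -1.81971473e-04]), 'position': array([0.20154903, 0.5909897 , 0.24640829]), 'tool_rot': array([ 172.49971224,   89.88598946, -116.33938181]), 'ft_force': array([ 0.11683426, -0.11172661, -0.29448193]), 'ft_torque': array([0.01190505, 0.01451947, 0.07415981]), 'gripper_width': 1.002649186247242}
scene [[355.92199943   0.         254.63740017]
 [  0.         355.92199943 194.12796882]
 [  0.           0.           1.        ]] [[ 0.74158365 -0.41261347  0.52896485  0.10094076]
 [-0.67064509 -0.47594112  0.56895977 -0.399362  ]
 [ 0.01699566 -0.77667894 -0.62966735  0.59546003]
 [ 0.          0.          0.          1.        ]]
top [[485.32205179   0.         243.33499064]
 [  0.         485.32205179 194.17310584]
 [  0.           0.           1.        ]] [[-0.01821196 -0.98357224  0.17959392  0.37396492]
 [-0.99969391  0.01490491 -0.01974641  0.10956449]
 [ 0.01674519 -0.17989857 -0.98354263  0.9525639 ]
 [ 0.          0.          0.          1.        ]]
{'intrinsics': array([[328.02119007,   0.        , 254.06326328],
       [  0.        , 328.02119007, 192.19206831],
       [  0.        ,   0.        ,   1.        ]]), 'hand_eye': array([[-5.04311707e-05, -2.50065048e-01,  9.68229038e-01,
        -1.36218085e-01],
       [ 4.27136081e-04, -9.68228956e-01, -2.50065005e-01,
         6.86564252e-02],
       [ 9.99999908e-01,  4.00954485e-04,  1.55640724e-04,
         5.07339946e-04],
       [ 0.00000000e+00,  0.00000000e+00,  0.00000000e+00,
         1.00000000e+00]])}
```

View pics/scene0.png

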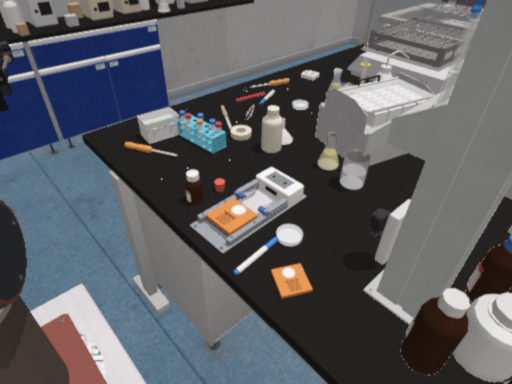

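View pics/top0.png

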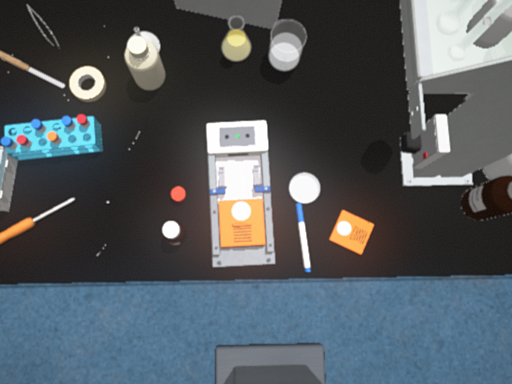

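Top view: there are two orange plates. The candidate at (241,222) sits in the dock; the one at (352,232) is a loose, smaller look-alike, also seen at (291,280) in the scene view. The dock's white head is at (238,136), the blue lips at (217,190) and (262,188), the vial at (171,230), the stopper at (178,194), the petri dish at (304,187) and the pen at (304,237).

```bash
cat > m.py <<'E'
from h import *
D={n:np.load(f'pics/{n}.npz') for n in('scene','top')}
def masks(im):
    hsv=cv2.cvtColor(im,cv2.COLOR_BGR2HSV)
    return {'orange':cv2.inRange(hsv,(5,150,120),(20,255,255)),'blue':cv2.inRange(hsv,(105,120,60),(125,255,255))}
for n,d in D.items():
    K,E,dep,im=d['K'],d['E'],d['d'],d['im'];P=pts(K,E,dep)
    for c,m in masks(im).items():
        k,l,st,ce=cv2.connectedComponentsWithStats(m)
        for i in range(1,k):
            if st[i,4]<(300 if c=='orange' else 25) or not (0.3<np.median(P[l==i][:,0])<.75): continue
            q=P[l==i]; cnt=cv2.findContours((l==i).astype(np.uint8),0,2)[0][0]
            z=np.median(q[:,2]); r=cv2.minAreaRect(toplane(K,E,cnt[:,0],0.028 if c=='orange' else .0275)[:,:2].astype(np.float32)*1000)
            print(n,c,ce[i].round(1),st[i,4],'med',np.median(q,0).round(4),'rect@z',[np.round(x,1) for x in r])
    # head top: white high points near dock
    m=(P[...,2]>.038)&(P[...,2]<.052)&(P[...,0]>.4)&(P[...,0]<.75)&(abs(P[...,1]-.11)<.12)&(dep>0)
    k,l,st,ce=cv2.connectedComponentsWithStats(m.astype(np.uint8))
    i=1+np.argmax(st[1:,4]); q=P[l==i]; r=cv2.minAreaRect(q[:,:2].astype(np.float32)*1000); print(n,'head',np.median(q,0),r,st[i,4])
    m=(P[...,2]>.012)&(P[...,2]<.036)&(P[...,0]>.3)&(P[...,0]<.7)&(abs(P[...,1]-.11)<.09)&(dep>0)
    print('table z',np.median(P[(abs(P[...,0]-.5)<.1)&(abs(P[...,1]-.25)<.05)][:,2]))
im=D['top']['im'];cv2.imwrite('pics/crop.png',cv2.resize(im[110:280,150:390],None,fx=3.2,fy=3.2,interpolation=cv2.INTER_CUBIC))
E
python3 m.py
```

```text
scene orange [229.5 217.6] 784 med [0.4734 0.0849 0.026 ] rect@z [array([482.8,  90.3]), array([91.2, 85.7]), np.float64(1.9)]
scene orange [291.7 281.5] 812 med [ 0.461  -0.1269  0.0073] rect@z [array([ 453.9, -129.6]), array([70.4, 65. ]), np.float64(64.1)]
scene blue [476.8   6. ] 95 med [ 0.6824 -0.2064  0.4944] rect@z [array([3417.7,  702.5]), array([534.3,  58.8]), np.float64(18.6)]
scene blue [18.6 65.1] 345 med [ 0.4942  2.0848 -0.1601] rect@z [array([ 403.5, 1539.8]), array([347.5,  94.6]), np.float64(79.7)]
scene blue [ 24.6 119.9] 3199 med [ 0.4155  2.0843 -0.495 ] rect@z [array([287.6, 987.8]), array([624.3, 155.7]), np.float64(76.8)]
scene blue [181.4 112.1] 29 med [0.6374 0.5299 0.0785] rect@z [array([689.5, 619.6]), array([40.5, 17.4]), np.float64(57.2)]
scene blue [199.8 114.9] 31 med [0.6695 0.4747 0.0787] rect@z [array([727.4, 562. ]), array([31.8, 20.9]), np.float64(54.3)]
scene blue [211.9 120.5] 35 med [0.6766 0.4178 0.079 ] rect@z [array([734.3, 502.7]), array([36.1, 20.8]), np.float64(49.8)]
scene blue [238.8 194.2] 33 med [0.5458 0.1361 0.0295] rect@z [array([
[... 1343 characters left out ...]
24.5, 18.1]), np.float64(28.0)]
top blue [  5.7 141.4] 99 med [0.6388 0.5278 0.0832] rect@z [array([655. , 555.3]), array([23.4, 18.8]), np.float64(48.2)]
top blue [259.1 188.5] 28 med [0.5526 0.0606 0.0325] rect@z [array([553.6,  59.4]), array([13.6,  5.9]), np.float64(89.1)]
top blue [220.1 190.4] 29 med [0.5504 0.136  0.0329] rect@z [array([551.8, 136.1]), array([11.6,  7.9]), np.float64(89.4)]
top blue [299.4 211.8] 102 med [ 0.5089 -0.0183  0.011 ] rect@z [array([506.8, -16.7]), array([35.4, 10.7]), np.float64(5.9)]
top head [0.65171851 0.10167572 0.04597913] ((653.6981811523438, 101.70166015625), (63.38470458984375, 117.8095703125), 2.293158769607544) 1856
table z 0.0009841863340723789
```

View pics/crop.png

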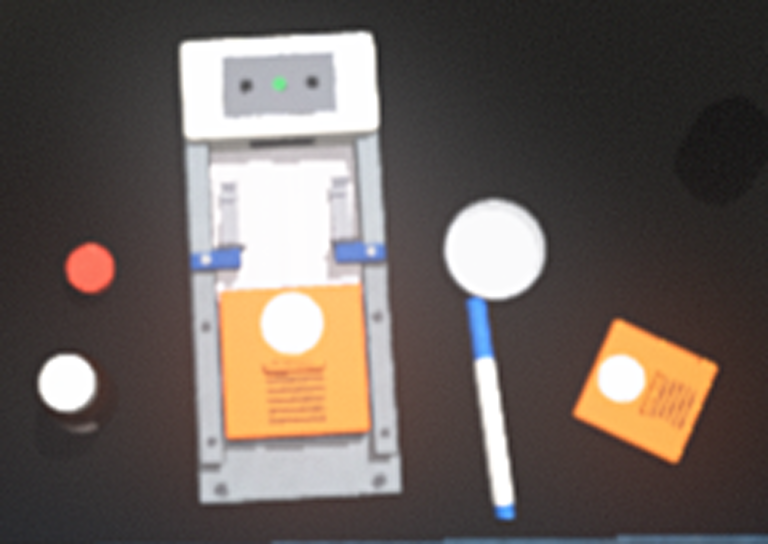

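Docked plate measures about 86–90 × 86 mm with its window towards the head, so it is the larger carrier. The loose one is about 70 × 66 mm. The dock lies at about 2.3° yaw. I'll now compute the approach.

```bash
cat > go.py <<'E'
from h import *
import sys
YAW=2.3; O=np.array([.4858,.0948,0]); u=np.array([np.cos(np.radians(YAW)),np.sin(np.radians(YAW)),0]); v=np.array([-u[1],u[0],0])
def rep(target=None):
    s=read_state();Rm=rot(s);p=s['position']; tip=p+Rm[:,0]*.025
    print('t',s['clock'],'tip dock mm',((tip-O)@np.c_[u,v]*1000).round(1),(tip[2]*1000).round(1),'F',s['ft_force'].round(1),'grip',round(s['gripper_width'],2))
    z=v if Rm[:,2]@v>0 else -v; x=np.array([0,0,-1.]); Rt=np.c_[x,np.cross(z,x),z]
    print('tool y',Rm[:,1].round(3),'z',Rm[:,2].round(3))
    print('turn rad (tool axes)',R.from_matrix(Rm.T@Rt).as_rotvec().round(4))
    if target is not None:
        w=O+u*target[0]/1e3+v*target[1]/1e3+np.array([0,0,target[2]/1e3])
        print('shift now axes',(Rm.T@(w-tip)*1000).round(1),'in aligned axes',(Rt.T@(w-tip)*1000).round(1))
if __name__=='__main__': rep([float(a) for a in sys.argv[1:4]] if len(sys.argv)>3 else None)
E
python3 go.py -30 0 120
```

```text
t 0.1 tip dock mm [-264.1  507.2] 221.6 F [-0.5  0.4 -0.2] grip 1.0
tool y [-0.946  0.323  0.   ] z [ 0.323  0.946 -0.002]
turn rad (tool axes) [-0.3689 -0.0017 -0.0005]
shift now axes [ 102.2 -401.3 -388.5] in aligned axes [ 101.6 -234.1 -507.2]
```

{"op": "servo_tool", "data": {"commands": [{"wx": -0.123, "fingers": 0}, {"wx": -0.123}, {"wx": -0.123}, {"dy": -20, "dz": -45}, {"dy": -26, "dz": -56}, {"dy": -26, "dz": -56}, {"dy": -26, "dz": -56}, {"dy": -26, "dz": -56}, {"dy": -26, "dz": -56}, {"dy": -26, "dz": -56}, {"dy": -26, "dz": -56}, {"dy": -22, "dz": -50}], "squeeze": 20}}

```text
invalid input
```

```bash
python3 go.py -30 0 120
```

```text
t 0.1 tip dock mm [-264.1  507.2] 221.6 F [-0.5  0.4 -0.2] grip 1.0
tool y [-0.946  0.323  0.   ] z [ 0.323  0.946 -0.002]
turn rad (tool axes) [-0.3689 -0.0017 -0.0005]
shift now axes [ 102.2 -401.3 -388.5] in aligned axes [ 101.6 -234.1 -507.2]
```

{"op": "servo_tool", "data": {"commands": [{"dx": 0, "dy": 0, "dz": 0, "wx": -0.123, "wy": 0, "wz": 0, "fingers": 0}, {"dx": 0, "dy": 0, "dz": 0, "wx": -0.123, "wy": 0, "wz": 0, "fingers": 0}, {"dx": 0, "dy": 0, "dz": 0, "wx": -0.123, "wy": 0, "wz": 0, "fingers": 0}, {"dx": 0, "dy": -20, "dz": -45, "wx": 0, "wy": 0, "wz": 0, "fingers": 0}, {"dx": 0, "dy": -26, "dz": -56, "wx": 0, "wy": 0, "wz": 0, "fingers": 0}, {"dx": 0, "dy": -26, "dz": -56, "wx": 0, "wy": 0, "wz": 0, "fingers": 0}, {"dx": 0, "dy": -26, "dz": -56, "wx": 0, "wy": 0, "wz": 0, "fingers": 0}, {"dx": 0, "dy": -26, "dz": -56, "wx": 0, "wy": 0, "wz": 0, "fingers": 0}, {"dx": 0, "dy": -26, "dz": -56, "wx": 0, "wy": 0, "wz": 0, "fingers": 0}, {"dx": 0, "dy": -26, "dz": -56, "wx": 0, "wy": 0, "wz": 0, "fingers": 0}, {"dx": 0, "dy": -26, "dz": -56, "wx": 0, "wy": 0, "wz": 0, "fingers": 0}, {"dx": 0, "dy": -20, "dz": -45, "wx": 0, "wy": 0, "wz": 0, "fingers": 0}], "squeeze": 20}}

```text
clock: 1.6
position: [0.4435, 0.1166, 0.2474]
tool_rot: [172.0, 90.0, -95.8]
ft_force: [0.1, 0.4, 0.4]
gripper_width: 0.006
```

```bash
python3 go.py -30 0 120
```

```text
t 1.6 tip dock mm [-41.4  23.5] 222.4 F [0.1 0.4 0.4] grip 0.01
tool y [-0.999 -0.039  0.   ] z [-0.039  0.999 -0.   ]
turn rad (tool axes) [-0.0011 -0.0001 -0.    ]
shift now axes [102.4 -11.4 -23.5] in aligned axes [102.4 -11.4 -23.5]
```

{"op": "servo_tool", "data": {"commands": [{"dx": 30, "dy": -4, "dz": -8, "wx": 0, "wy": 0, "wz": 0, "fingers": 0}, {"dx": 35, "dy": -4, "dz": -8, "wx": 0, "wy": 0, "wz": 0, "fingers": 0}, {"dx": 30, "dy": -3, "dz": -7, "wx": 0, "wy": 0, "wz": 0, "fingers": 0}, {"dx": 0, "dy": 0, "dz": 0, "wx": 0, "wy": 0, "wz": 0, "fingers": 0}]}}

```text
clock: 2.1
position: [0.4527, 0.0958, 0.1499]
tool_rot: [89.9, 89.6, -177.8]
ft_force: [-0.5, 0.3, -0.3]
gripper_width: 0.006
```

```bash
cat > w.py <<'E'
from go import *
def look(tag):
    rep(); s=read_state();im,d=snapshot('wrist');K,E=cam('wrist',s)
    o=im.copy()
    P=pts(K,E,d); hsv=cv2.cvtColor(im,cv2.COLOR_BGR2HSV); m=cv2.inRange(hsv,(5,150,100),(20,255,255))
    k,l,st,ce=cv2.connectedComponentsWithStats(m)
    m=(m>0)&(abs((P-O)@v)<.07)
    q=P[m]; z=np.median(q[:,2]); print('orange med z mm',z*1000)
    a=np.c_[(q-O)@u,(q-O)@v]*1000; print('x',np.percentile(a[:,0],[.5,99.5]).round(1),'y',np.percentile(a[:,1],[.5,99.5]).round(1), 'rect',cv2.minAreaRect(a.astype(np.float32)))
    cv2.imwrite(f'pics/{tag}.png',o); np.savez(f'pics/{tag}',im=im,d=d,K=K,E=E)
    return im,d,K,E,P
if __name__=='__main__': look(sys.argv[1])
E
python3 w.py w1
```

```text
t 2.1 tip dock mm [-33.2   2.3] 124.9 F [-0.5  0.3 -0.3] grip 0.01
tool y [-0.999 -0.039  0.006] z [-0.039  0.999  0.   ]
turn rad (tool axes) [-0.0009  0.     -0.0062]
orange med z mm 26.746388285284333
x [-100.7  -10.3] y [-43.7  43.7] rect ((-27.759017944335938, 3.3773040771484375), (87.9892578125, 116.26602172851562), 53.2430534362793)
```

View pics/w1.png

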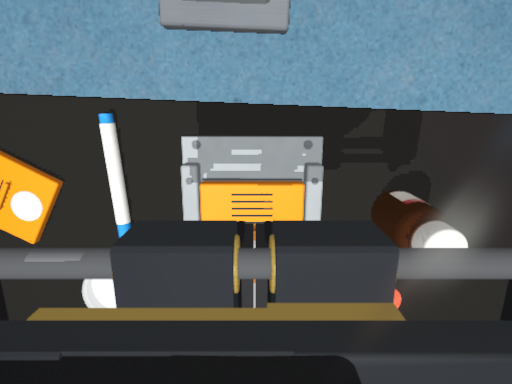

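The wrist view looks back towards the robot. The carrier's rear edge is at row 181, cols 200–304, and the grooves are at (252,205), centred under the fingers.

```bash
python3 - <<'E'
from go import *
d=np.load('pics/w1.npz');K,E=d['K'],d['E']
f=lambda uv,z:[(((p-O)@u*1000).round(1),((p-O)@v*1000).round(1)) for p in toplane(K,E,uv,z)]
print('rear edge',f([[200,181.5],[304,181.5]],.028))
print('foot plate rear corners (x -?)',f([[182,137],[323,137]],.004))
print('groove ends',f([[232,193],[272,193],[252,216]],.028))
print('rail ends/inner',f([[198,166],[305,166]],.022))
P=pts(K,E,d['d']);print('pad depth z',np.median(P[190:215,210:295,2]))
E
python3 go.py -20 0 35
```

```text
rear edge [(np.float64(-44.5), np.float64(-40.5)), (np.float64(-44.4), np.float64(43.3))]
foot plate rear corners (x -?) [(np.float64(-78.0), np.float64(-58.3)), (np.float64(-78.0), np.float64(61.9))]
groove ends [(np.float64(-34.9), np.float64(-14.9)), (np.float64(-34.9), np.float64(17.7)), (np.float64(-15.2), np.float64(1.3))]
rail ends/inner [(np.float64(-56.1), np.float64(-42.6)), (np.float64(-56.0), np.float64(44.6))]
pad depth z 0.02706505231483869
t 2.15 tip dock mm [-31.8   2.7] 126.8 F [0.8 0.5 0.9] grip 0.01
tool y [-0.999 -0.04   0.003] z [-0.04   0.999  0.   ]
turn rad (tool axes) [-0.0005  0.0001 -0.003 ]
shift now axes [ 91.7 -12.1  -2.7] in aligned axes [ 91.8 -11.8  -2.7]
```

{"op": "servo_tool", "data": {"commands": [{"dx": 35, "dy": -6, "dz": -1, "wx": 0, "wy": 0, "wz": 0, "fingers": 0}, {"dx": 35, "dy": -5, "dz": 0, "wx": 0, "wy": 0, "wz": 0, "fingers": 0}, {"dx": 18, "dy": 0, "dz": 0, "wx": 0, "wy": 0, "wz": 0, "fingers": 0}, {"dx": 5, "dy": 0, "dz": 0, "wx": 0, "wy": 0, "wz": 0, "fingers": 0}, {"dx": 3, "dy": 0, "dz": 0, "wx": 0, "wy": 0, "wz": 0, "fingers": 0}, {"dx": 2, "dy": 0, "dz": 0, "wx": 0, "wy": 0, "wz": 0, "fingers": 0}, {"dx": 0, "dy": 0, "dz": 0, "wx": 0, "wy": 0, "wz": 0, "fingers": 0}]}}

```text
clock: 3.02
position: [0.4665, 0.0958, 0.0553]
tool_rot: [-89.3, 89.9, 3.0]
ft_force: [0.0, 0.6, -0.2]
gripper_width: 0.0
```

```bash
python3 go.py -20 1 20
```

```text
t 3.025 tip dock mm [-19.2   1.8] 30.3 F [ 0.   0.6 -0.2] grip 0.0
tool y [-0.999 -0.04  -0.001] z [-0.04   0.999  0.   ]
turn rad (tool axes) [0.0001 0.     0.0013]
shift now axes [10.3  0.8 -0.8] in aligned axes [10.3  0.8 -0.8]
```

Now press down about 8 mm plus a little, in steps.

{"op": "servo_tool", "data": {"commands": [{"dx": 2, "dy": 0, "dz": 0, "wx": 0, "wy": 0, "wz": 0, "fingers": 0}, {"dx": 2, "dy": 0, "dz": 0, "wx": 0, "wy": 0, "wz": 0, "fingers": 0}, {"dx": 2, "dy": 0, "dz": 0, "wx": 0, "wy": 0, "wz": 0, "fingers": 0}, {"dx": 0, "dy": 0, "dz": 0, "wx": 0, "wy": 0, "wz": 0, "fingers": 0}]}}

```text
clock: 3.52
position: [0.4666, 0.0958, 0.0492]
tool_rot: [-89.0, 89.9, 3.3]
ft_force: [-1.6, -0.0, 7.2]
gripper_width: 0.008
```

{"op": "servo_tool", "data": {"commands": [{"dx": 2, "dy": 0, "dz": 0, "wx": 0, "wy": 0, "wz": 0, "fingers": 0}, {"dx": 2, "dy": 0, "dz": 0, "wx": 0, "wy": 0, "wz": 0, "fingers": 0}, {"dx": 0, "dy": 0, "dz": 0, "wx": 0, "wy": 0, "wz": 0, "fingers": 0}, {"dx": 0, "dy": 0, "dz": 0, "wx": 0, "wy": 0, "wz": 0, "fingers": 0}]}}

```text
clock: 4.03
position: [0.4667, 0.0958, 0.0456]
tool_rot: [-90.0, 89.9, 2.4]
ft_force: [-3.5, 0.6, 9.5]
gripper_width: 0.004
```

```bash
python3 go.py -20 1 20
```

```text
t 4.025 tip dock mm [-19.    1.7] 20.6 F [-3.5  0.6  9.5] grip 0.0
tool y [-0.999 -0.04  -0.001] z [-0.04   0.999  0.   ]
turn rad (tool axes) [0.0001 0.     0.0012]
shift now axes [ 0.6  1.  -0.7] in aligned axes [ 0.6  1.  -0.7]
```

{"op": "servo_tool", "data": {"commands": [{"dx": 2, "dy": 0, "dz": 0, "wx": 0, "wy": 0, "wz": 0, "fingers": 0}, {"dx": 0, "dy": 0, "dz": 0, "wx": 0, "wy": 0, "wz": 0, "fingers": 0}, {"dx": 0, "dy": 0, "dz": 0, "wx": 0, "wy": 0, "wz": 0, "fingers": 0}]}}

```text
clock: 4.4
position: [0.468, 0.0959, 0.0452]
tool_rot: [-90.2, 89.8, 2.1]
ft_force: [-4.9, -0.2, 20.7]
gripper_width: 0.005
```

{"op": "servo_tool", "data": {"commands": [{"dx": 2, "dy": 0, "dz": 0, "wx": 0, "wy": 0, "wz": 0, "fingers": 0}, {"dx": 0, "dy": 0, "dz": 0, "wx": 0, "wy": 0, "wz": 0, "fingers": 0}, {"dx": 0, "dy": 0, "dz": 0, "wx": 0, "wy": 0, "wz": 0, "fingers": 0}]}}

```text
clock: 4.78
position: [0.4695, 0.0959, 0.0451]
tool_rot: [-90.6, 89.6, 1.7]
ft_force: [-7.9, -0.6, 32.8]
gripper_width: 0.004
```

{"op": "servo_tool", "data": {"commands": [{"dx": 1, "dy": 0, "dz": 0, "wx": 0, "wy": 0, "wz": 0, "fingers": 0}, {"dx": 0, "dy": 0, "dz": 0, "wx": 0, "wy": 0, "wz": 0, "fingers": 0}, {"dx": 0, "dy": 0, "dz": 0, "wx": 0, "wy": 0, "wz": 0, "fingers": 0}]}}

```text
clock: 5.15
position: [0.4702, 0.096, 0.0451]
tool_rot: [-90.3, 89.6, 2.0]
ft_force: [-9.7, -0.8, 39.6]
gripper_width: 0.007
```

```bash
python3 go.py -20 1 20
```

```text
t 5.15 tip dock mm [-15.3   1.8] 20.1 F [-9.7 -0.8 39.6] grip 0.01
tool y [-0.999 -0.04  -0.007] z [-0.04   0.999 -0.   ]
turn rad (tool axes) [ 0.0003 -0.      0.0073]
shift now axes [ 0.   4.7 -0.8] in aligned axes [ 0.1  4.7 -0.8]
```

{"op": "servo_tool", "data": {"commands": [{"dx": -1, "dy": -3, "dz": 0, "wx": 0, "wy": 0, "wz": 0, "fingers": 0}, {"dx": 0, "dy": -4, "dz": 0, "wx": 0, "wy": 0, "wz": 0, "fingers": 0}, {"dx": 0, "dy": -4, "dz": 0, "wx": 0, "wy": 0, "wz": 0, "fingers": 0}, {"dx": 0, "dy": -4, "dz": 0, "wx": 0, "wy": 0, "wz": 0, "fingers": 0}]}}

```text
clock: 5.65
position: [0.4845, 0.0965, 0.0452]
tool_rot: [-90.5, 89.7, 1.8]
ft_force: [-8.1, -0.9, 33.1]
gripper_width: 0.005
```

```bash
python3 go.py 0 1 20; python3 w.py w2
```

```text
t 5.65 tip dock mm [-1.1  1.8] 20.2 F [-8.1 -0.9 33.1] grip 0.0
tool y [-0.999 -0.04  -0.006] z [-0.04   0.999 -0.   ]
turn rad (tool axes) [ 0.0002 -0.0001  0.006 ]
shift now axes [ 0.2 -1.1 -0.8] in aligned axes [ 0.2 -1.1 -0.8]
t 5.65 tip dock mm [-1.1  1.8] 20.2 F [-8.1 -0.9 33.1] grip 0.0
tool y [-0.999 -0.04  -0.006] z [-0.04   0.999 -0.   ]
turn rad (tool axes) [ 0.0002 -0.0001  0.006 ]
orange med z mm 18.672818495246574
x [-24.7 -10.6] y [-40.9  43. ] rect ((-19.989255905151367, 3.0799827575683594), (69.77592468261719, 73.09223175048828), 47.230438232421875)
```

View pics/w2.png

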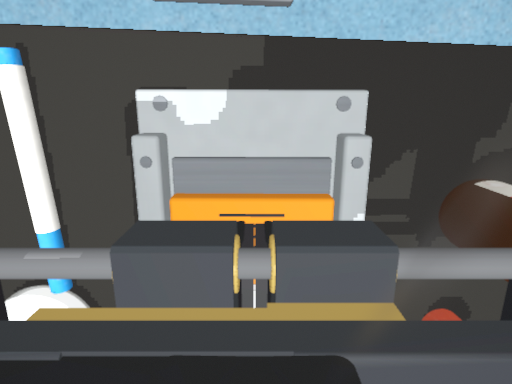

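The carrier is down (about z 19) and sliding: rear edge at row 194, with the platform visible behind it at (252,175). Continuing.

{"op": "servo_tool", "data": {"commands": [{"dx": 0, "dy": -4, "dz": 0, "wx": 0, "wy": 0, "wz": 0, "fingers": 0}, {"dx": 0, "dy": -4, "dz": 0, "wx": 0, "wy": 0, "wz": 0, "fingers": 0}, {"dx": 0, "dy": -4, "dz": 0, "wx": 0, "wy": 0, "wz": 0, "fingers": 0}, {"dx": 0, "dy": -4, "dz": 0, "wx": 0, "wy": 0, "wz": 0, "fingers": 0}]}}

```text
clock: 6.2
position: [0.5005, 0.0972, 0.0452]
tool_rot: [-90.4, 89.7, 1.9]
ft_force: [-7.9, -0.4, 31.1]
gripper_width: 0.005
```

{"op": "servo_tool", "data": {"commands": [{"dx": 0, "dy": -4, "dz": 0, "wx": 0, "wy": 0, "wz": 0, "fingers": 0}, {"dx": 0, "dy": -4, "dz": 0, "wx": 0, "wy": 0, "wz": 0, "fingers": 0}, {"dx": 0, "dy": -4, "dz": 0, "wx": 0, "wy": 0, "wz": 0, "fingers": 0}, {"dx": 0, "dy": -4, "dz": 0, "wx": 0, "wy": 0, "wz": 0, "fingers": 0}]}}

```text
clock: 6.7
position: [0.5162, 0.0978, 0.0452]
tool_rot: [-90.3, 89.7, 2.0]
ft_force: [-11.9, -1.1, 33.7]
gripper_width: 0.004
```

```bash
python3 go.py 72 1 20; python3 w.py w3
```

```text
t 6.7 tip dock mm [30.6  1.8] 20.2 F [-11.9  -1.1  33.7] grip 0.0
tool y [-0.999 -0.04  -0.005] z [-0.04   0.999 -0.   ]
turn rad (tool axes) [ 0.0002 -0.      0.0055]
shift now axes [  0.4 -41.4  -0.8] in aligned axes [  0.2 -41.4  -0.8]
t 6.7 tip dock mm [30.6  1.8] 20.2 F [-11.9  -1.1  33.7] grip 0.0
tool y [-0.999 -0.04  -0.005] z [-0.04   0.999 -0.   ]
turn rad (tool axes) [ 0.0002 -0.      0.0055]
orange med z mm 18.74956812600584
x [ 6.8 21.2] y [-40.8  43.1] rect ((11.988554000854492, 2.3336334228515625), (69.19654083251953, 74.1899642944336), 47.0130729675293)
```

{"op": "servo_tool", "data": {"commands": [{"dx": 0, "dy": -4, "dz": 0, "wx": 0, "wy": 0, "wz": 0, "fingers": 0}, {"dx": 0, "dy": -4, "dz": 0, "wx": 0, "wy": 0, "wz": 0, "fingers": 0}, {"dx": 0, "dy": -4, "dz": 0, "wx": 0, "wy": 0, "wz": 0, "fingers": 0}, {"dx": 0, "dy": -4, "dz": 0, "wx": 0, "wy": 0, "wz": 0, "fingers": 0}]}}

```text
clock: 7.25
position: [0.5307, 0.0985, 0.0452]
tool_rot: [-91.0, 89.9, 1.3]
ft_force: [-12.5, -0.3, 34.3]
gripper_width: 0.01
```

{"op": "servo_tool", "data": {"commands": [{"dx": 0, "dy": -4, "dz": 0, "wx": 0, "wy": 0, "wz": 0, "fingers": 0}, {"dx": 0, "dy": -4, "dz": 0, "wx": 0, "wy": 0, "wz": 0, "fingers": 0}, {"dx": 0, "dy": -4, "dz": 0, "wx": 0, "wy": 0, "wz": 0, "fingers": 0}, {"dx": 0, "dy": -4, "dz": 0, "wx": 0, "wy": 0, "wz": 0, "fingers": 0}]}}

```text
clock: 7.75
position: [0.547, 0.0991, 0.0452]
tool_rot: [-90.1, 89.8, 2.2]
ft_force: [-12.3, -0.1, 32.3]
gripper_width: 0.009
```

```bash
python3 w.py w4
```

```text
t 7.75 tip dock mm [61.4  1.9] 20.2 F [-12.3  -0.1  32.3] grip 0.01
tool y [-0.999 -0.04  -0.003] z [-0.04   0.999 -0.   ]
turn rad (tool axes) [ 0.0003 -0.      0.003 ]
orange med z mm 18.775236557264876
x [32. 52.] y [-40.9  43.1] rect ((43.438743591308594, 2.184795379638672), (69.59078979492188, 74.56427001953125), 46.75584411621094)
```

{"op": "servo_tool", "data": {"commands": [{"dx": 0, "dy": -3, "dz": 0, "wx": 0, "wy": 0, "wz": 0, "fingers": 0}, {"dx": 0, "dy": -3, "dz": 0, "wx": 0, "wy": 0, "wz": 0, "fingers": 0}, {"dx": 0, "dy": -2, "dz": 0, "wx": 0, "wy": 0, "wz": 0, "fingers": 0}, {"dx": 0, "dy": 0, "dz": 0, "wx": 0, "wy": 0, "wz": 0, "fingers": 0}]}}

```text
clock: 8.3
position: [0.5554, 0.0994, 0.0453]
tool_rot: [-89.6, 89.8, 2.7]
ft_force: [-10.5, -0.5, 31.1]
gripper_width: 0.006
```

{"op": "servo_tool", "data": {"commands": [{"dx": 0, "dy": -2, "dz": 0, "wx": 0, "wy": 0, "wz": 0, "fingers": 0}, {"dx": 0, "dy": -1, "dz": 0, "wx": 0, "wy": 0, "wz": 0, "fingers": 0}, {"dx": 0, "dy": 0, "dz": 0, "wx": 0, "wy": 0, "wz": 0, "fingers": 0}]}}

```text
clock: 8.68
position: [0.5566, 0.0995, 0.0452]
tool_rot: [134.2, 90.0, -133.5]
ft_force: [-16.4, -0.8, 37.1]
gripper_width: 0.008
```

```bash
python3 w.py w5
```

```text
t 8.675 tip dock mm [70.9  1.9] 20.2 F [-16.4  -0.8  37.1] grip 0.01
tool y [-0.999 -0.041  0.   ] z [-0.041  0.999 -0.   ]
turn rad (tool axes) [ 0.0005 -0.0002 -0.0002]
orange med z mm 18.786503343042313
x [ 2.4 61.5] y [-40.8  43.2] rect ((52.861724853515625, 2.3397674560546875), (69.17806243896484, 73.35479736328125), 46.63905715942383)
```

{"op": "servo_tool", "data": {"commands": [{"dx": 0, "dy": -2, "dz": 0, "wx": 0, "wy": 0, "wz": 0, "fingers": 0}, {"dx": 0, "dy": -2, "dz": 0, "wx": 0, "wy": 0, "wz": 0, "fingers": 0}, {"dx": 0, "dy": 0, "dz": 0, "wx": 0, "wy": 0, "wz": 0, "fingers": 0}]}}

```text
clock: 9.1
position: [0.5603, 0.0995, 0.0452]
tool_rot: [120.5, 90.0, -147.2]
ft_force: [-17.0, -1.9, 37.9]
gripper_width: 0.002
```

```bash
python3 w.py w6
```

```text
t 9.1 tip dock mm [74.7  1.7] 20.2 F [-17.   -1.9  37.9] grip 0.0
tool y [-0.999 -0.041  0.001] z [-0.041  0.999 -0.   ]
turn rad (tool axes) [ 0.0006 -0.0004 -0.0007]
orange med z mm 18.810204991979802
x [ 6.3 65.1] y [-40.8  43.1] rect ((55.579200744628906, 0.41626739501953125), (67.9946517944336, 71.42642211914062), 44.25236129760742)
```

View pics/w6.png

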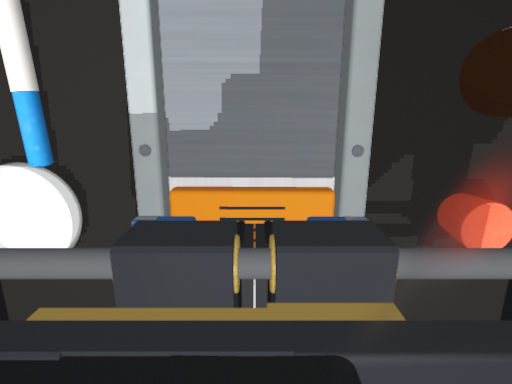

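```bash
cat > edge.py <<'E'
from go import *
for t in sys.argv[1:]:
    d=np.load(f'pics/{t}.npz');K,E,im=d['K'],d['E'],d['im']
    m=cv2.inRange(cv2.cvtColor(im,cv2.COLOR_BGR2HSV),(5,150,100),(20,255,255))
    w=[]
    for c in list(range(180,222,4))+list(range(290,328,4)):
        r=np.where(m[:,c]>0)[0]; r=r[(r>160)&(r<225)]
        if len(r): w.append([c,r.min()-.5])
    for z in (.008,.020):
        p=toplane(K,E,w,z)-O; x=p@u*1000; y=p@v*1000; a=np.polyfit(y,x,1); print(t,'z',z,'rear edge x',np.median(x).round(1),'yaw deg',np.degrees(-a[0]).round(1))
    P=pts(K,E,d['d']); print(' platform z', np.median(P[120:170,180:320,2][d['d'][120:170,180:320]>0]).round(4))
E
python3 edge.py w2 w3 w4 w5 w6
```

```text
w2 z 0.008 rear edge x -24.0 yaw deg 0.0
w2 z 0.02 rear edge x -27.2 yaw deg 0.0
 platform z 0.0033
w3 z 0.008 rear edge x 7.7 yaw deg 0.0
w3 z 0.02 rear edge x 4.5 yaw deg 0.0
 platform z 0.007
w4 z 0.008 rear edge x 38.5 yaw deg 0.0
w4 z 0.02 rear edge x 35.3 yaw deg 0.0
 platform z 0.0072
w5 z 0.008 rear edge x 48.0 yaw deg 0.0
w5 z 0.02 rear edge x 44.8 yaw deg 0.0
 platform z 0.0151
w6 z 0.008 rear edge x 47.8 yaw deg -0.4
w6 z 0.02 rear edge x 45.0 yaw deg -0.4
 platform z 0.0151
```

The carrier stopped moving (rear edge about 45–46 mm) while the tip slid up to the rib, and the platform has popped up (z about 15). One firm nudge on the rib to confirm it's home.

{"op": "servo_tool", "data": {"commands": [{"dx": -2, "dy": -2, "dz": 0, "wx": 0, "wy": 0, "wz": 0, "fingers": 0}, {"dx": 0, "dy": -2, "dz": 0, "wx": 0, "wy": 0, "wz": 0, "fingers": 0}, {"dx": 0, "dy": 0, "dz": 0, "wx": 0, "wy": 0, "wz": 0, "fingers": 0}]}}

```text
clock: 9.52
position: [0.5607, 0.0995, 0.0452]
tool_rot: [93.9, 89.5, -173.7]
ft_force: [-24.0, -2.7, 37.6]
gripper_width: 0.001
```

```bash
python3 w.py w7; python3 edge.py w7
```

```text
t 9.525 tip dock mm [74.8  1.7] 20.2 F [-24.   -2.7  37.6] grip 0.0
tool y [-0.999 -0.041  0.009] z [-0.041  0.999 -0.001]
turn rad (tool axes) [ 0.0008 -0.0006 -0.0088]
orange med z mm 18.837962453592844
x [47.2 65.4] y [-40.8  43.1] rect ((55.160423278808594, 0.3628692626953125), (66.3711929321289, 71.98563385009766), 43.269187927246094)
w7 z 0.008 rear edge x 47.9 yaw deg 0.1
w7 z 0.02 rear edge x 45.2 yaw deg 0.1
 platform z 0.0151
```

Firm stop: −24 N with no motion, and the tip at 74.8 mm against 74.5 expected. Now releasing by lifting straight up, easing back slightly.

{"op": "servo_tool", "data": {"commands": [{"dx": -2, "dy": 1, "dz": 0, "wx": 0, "wy": 0, "wz": 0, "fingers": 0}, {"dx": -2, "dy": 1, "dz": 0, "wx": 0, "wy": 0, "wz": 0, "fingers": 0}, {"dx": -1, "dy": 0, "dz": 0, "wx": 0, "wy": 0, "wz": 0, "fingers": 0}, {"dx": 0, "dy": 0, "dz": 0, "wx": 0, "wy": 0, "wz": 0, "fingers": 0}]}}

```text
clock: 10.07
position: [0.5605, 0.0996, 0.0466]
tool_rot: [89.9, 89.8, -177.8]
ft_force: [-5.7, -1.0, 0.2]
gripper_width: 0.003
```

```bash
python3 go.py 72 1 20
```

```text
t 10.075 tip dock mm [74.7  1.8] 21.6 F [-5.7 -1.   0.2] grip 0.0
tool y [-0.999 -0.04   0.003] z [-0.04   0.999  0.   ]
turn rad (tool axes) [ 0.0001  0.     -0.0033]
shift now axes [ 1.6  2.7 -0.8] in aligned axes [ 1.6  2.7 -0.8]
```

Off the pad, with a light push left on the rib. Back off, then lift.

{"op": "servo_tool", "data": {"commands": [{"dx": 0, "dy": 3, "dz": 0, "wx": 0, "wy": 0, "wz": 0, "fingers": 0}, {"dx": -3, "dy": 2, "dz": 0, "wx": 0, "wy": 0, "wz": 0, "fingers": 0}, {"dx": -15, "dy": 0, "dz": 0, "wx": 0, "wy": 0, "wz": 0, "fingers": 0}, {"dx": -35, "dy": 0, "dz": 0, "wx": 0, "wy": 0, "wz": 0, "fingers": 0}, {"dx": -50, "dy": 10, "dz": 0, "wx": 0, "wy": 0, "wz": 0, "fingers": 0}, {"dx": -50, "dy": 30, "dz": 0, "wx": 0, "wy": 0, "wz": 0, "fingers": 0}, {"dx": -30, "dy": 50, "dz": 20, "wx": 0, "wy": 0, "wz": 0, "fingers": 0}, {"dx": 0, "dy": 30, "dz": 50, "wx": 0, "wy": 0, "wz": 0, "fingers": 0}, {"dx": 0, "dy": 0, "dz": 55, "wx": 0, "wy": 0, "wz": 0, "fingers": 0}, {"dx": 0, "dy": 0, "dz": 55, "wx": 0, "wy": 0, "wz": 0, "fingers": 0}, {"dx": 0, "dy": 0, "dz": 50, "wx": 0, "wy": 0, "wz": 0, "fingers": 0}, {"dx": 0, "dy": 0, "dz": 0, "wx": 0, "wy": 0, "wz": 0, "fingers": 0}]}}

```text
clock: 11.58
position: [0.4275, 0.3275, 0.2321]
tool_rot: [-49.4, 89.8, 43.1]
ft_force: [-0.3, 0.4, 0.2]
gripper_width: 0.004
```

```bash
python3 - <<'E'
from go import *
rep()
cs=[]
for n,(a,b,c,d_) in(('top',(110,280,190,320)),('scene',(160,260,180,320))):
    im,d=snapshot(n);K,E=cam(n);P=pts(K,E,d)
    cs.append(cv2.resize(im[a:b,c:d_],(390,390*(b-a)//(d_-c)),interpolation=cv2.INTER_CUBIC))
    m=cv2.inRange(cv2.cvtColor(im,cv2.COLOR_BGR2HSV),(5,150,100),(20,255,255))>0
    D=(P-O); x=D@u*1000;y=D@v*1000
    k=m&(abs(y)<60)&(x>0)&(x<160); print(n,'orange x',np.percentile(x[k],[1,99]).round(1),'y',np.percentile(y[k],[1,99]).round(1),'z',np.median(P[k][:,2]).round(4))
    k=(abs(y)<30)&(abs(x)<30); print('platform z',np.median(P[k][:,2]).round(4), 'head x min',np.percentile(x[(P[...,2]>.04)&(P[...,2]<.05)&(abs(y)<50)&(x>100)&(x<220)],1).round(1))
h=max(c.shape[0] for c in cs); cv2.imwrite('pics/end.png',np.hstack([cv2.copyMakeBorder(c,0,h-c.shape[0],0,0,0) for c in cs]))
E
```

```text
t 11.575 tip dock mm [-48.9 234.9] 207.1 F [-0.3  0.4  0.2] grip 0.0
tool y [-0.999 -0.044 -0.002] z [-0.044  0.999  0.002]
turn rad (tool axes) [0.0043 0.0019 0.0022]
top orange x [ 48.5 135.1] y [-38.   41.1] z 0.0209
platform z 0.0167 head x min 137.6
scene orange x [ 45.6 134. ] y [-37.4  40.5] z 0.0179
platform z 0.0132 head x min 136.7
```

View pics/end.png

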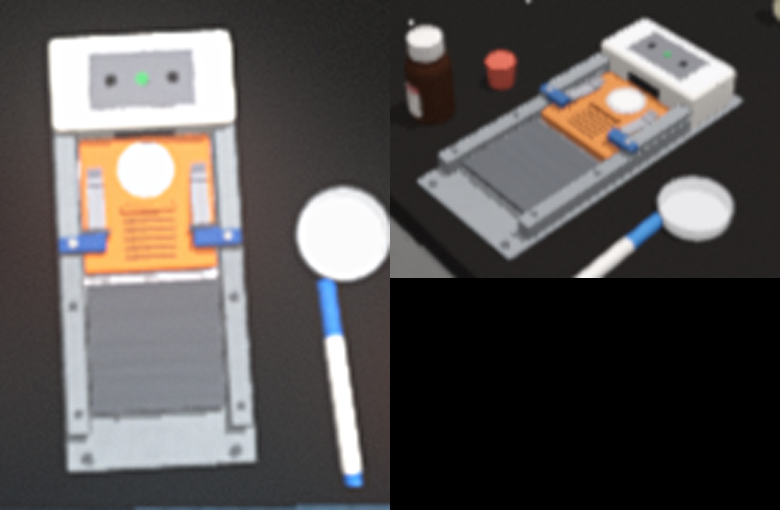

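```bash
python3 -c "
from workcell import *
print(hand_in(), read_state()['clock'])"
```

```text
the job is handed in; nothing more can be done
the job is handed in; nothing more can be done
```

The carrier is loaded and handed in, with the arm finished at about 11.6 s of the 43 s allowed. I pressed the larger orange carrier (the one in the dock) down with closed fingertips at 31–40 N until the platform bottomed. Still pressing, I slid it under the lips and leaf springs to the head, nudged the rib to a firm stop, then lifted clear.

**Last checks:**
- **Home position:** the last nudge reached 24 N along the slide with no carrier motion. The carrier spans about x = 47 to 134.5 mm in the dock frame, averaged over two views, so its centre is near 91 mm as required.
- **Height:** the carrier top is at about 18–21 mm, against 20 mm expected.
- **Platform:** it is up again, at 13 and 17 mm in the fixed views and 15 mm in the wrist view, against 16 mm nominal.
- **Springs and surroundings:** both leaf springs lie on the carrier. The vial, stopper, petri dish and pen look undisturbed, and the gripper is clear with zero force.

**Disagreements:** the two fixed views differ by about 3 mm on the carrier's rear edge and on heights. The wrist view put the rear edge about 1 mm short of its home value. All of this is within about the 2 mm calibration error of each camera. The first move call was refused as invalid; I resent it with every field filled in and it ran.

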